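Put the calibration bottles and sample vials back in their trays

TASK

The pH meter has been calibrated and the front of the bench needs sorting: stand each of the three loose buffer bottles there in the small tray of the same colour as its cap, and stand both sample vials, the red-capped one too, in the white tray. Everything must stand upright on the floor of its tray, nothing may be tipped over on the way, and the glass flask at the back is to be left alone.

Things in the scene. Friction and masses are not known exactly. Their poses are not given: they have to be found in the camera images.
- bottle_red: 50 ml white plastic bottle with a red screw cap and a red label band; upright round body 39 mm in diameter, 78 mm tall overall, cap about 30 mm in diameter on the top 15 mm, about 75 g. It stands upright on the open front part of the table, among the trays (the similar bottles at the far left, at the back among the glassware, are not meant). Origin at the centre of its underside, z up.
- bottle_yellow: 50 ml white plastic bottle with a yellow screw cap and a yellow label band; upright round body 39 mm in diameter, 79 mm tall overall, cap about 30 mm in diameter on the top 15 mm, about 75 g. It stands upright on the open front part of the table, among the trays (the similar bottles at the far left, at the back among the glassware, are not meant). Origin at the centre of its underside, z up.
- bottle_blue: 50 ml white plastic bottle with a blue screw cap and a blue label band; upright round body 39 mm in diameter, 80 mm tall overall, cap about 30 mm in diameter on the top 15 mm, about 75 g. It stands upright on the open front part of the table, among the trays (the similar bottles at the far left, at the back among the glassware, are not meant). Origin at the centre of its underside, z up.
- vial_red_cap: small clear sample vial with a red snap cap, upright, 25 mm in diameter and 47 mm tall (cap included), about 18 g. It stands upright on the open front part of the table, among the trays (the similar bottles at the far left, at the back among the glassware, are not meant). Origin at the centre of its underside, z up.
- vial_white_cap: small clear sample vial with a white snap cap, upright, 25 mm in diameter and 47 mm tall (cap included), about 18 g. It stands upright on the open front part of the table, among the trays (the similar bottles at the far left, at the back among the glassware, are not meant). Origin at the centre of its underside, z up.
- tray_red: low square red plastic tray, fixed to the table, 72 x 72 mm outside, 66 x 66 mm inside; walls 3 mm thick, rim 12 mm above the table, inner floor 3 mm above the table; a small flat finger tab on the rim of its -x side. Origin at the centre of its underside, z up, x and y parallel to its sides.
- tray_yellow: low square yellow plastic tray, fixed to the table, 72 x 72 mm outside, 66 x 66 mm inside; walls 3 mm thick, rim 12 mm above the table, inner floor 3 mm above the table; a small flat finger tab on the rim of its -x side. Origin at the centre of its underside, z up, x and y parallel to its sides.
- tray_blue: low square blue plastic tray, fixed to the table, 72 x 72 mm outside, 66 x 66 mm inside; walls 3 mm thick, rim 12 mm above the table, inner floor 3 mm above the table; a small flat finger tab on the rim of its -x side. Origin at the centre of its underside, z up, x and y parallel to its sides.
- tray_white: low oblong white plastic tray, fixed to the table, 112 mm (along its x) x 72 mm (along its y) outside, 106 x 66 mm inside; walls 3 mm thick, rim 12 mm above the table, inner floor 3 mm above the table; a small flat finger tab on the rim of its -x side. Room for both vials, one towards each end. Origin at the centre of its underside, z up.
- flask: bystander, to be left alone: 100 ml clear glass conical flask, 64 mm in diameter at the foot, 106 mm tall, standing upright farther back between the hotplate stirrer and the balance. Origin at the centre of its underside.

How it is judged:
By the outcome, as a careful person would: the job done as asked, in the order asked, and still so for the second after the job is handed in, with the robot touching nothing.
It also fails if it takes over 128 s, if anything falls off the work surface, if the arm or the gripper's body presses on something with over 40 N, if the wrist force passes 120 N, or if a joint passes its speed limit or range.

ROBOT

A 7-joint arm with a two-finger parallel gripper is mounted at the origin on a cart in front of the work surface, level with it; the furniture and walls round the work are solid. World frame = base frame: x ahead of the robot, y to its left, z up, the work surface at z = 0. Lengths are in m, angles in rad, forces in N, time in s.
With the tool pointing down it reaches from about 0.4 to 0.875 m from the base axis. Payload 6.5 kg.
Tool frame: the origin (TCP) lies midway between the tips of the shut fingers; the grasp point (between the pads) lies 19 mm behind it; z points along the fingers, y is the line along which they close (so a half turn about z gives the same grasp; the last joint's range is limited). The gripper opens to 88 mm and grips with 3 to 60 N. Pads are 18 mm wide; open, the fingers measure 123 mm over their backs; the gripper's body (75 mm by 187 mm) begins 45 mm behind the grasp point.
Start: joints at [1.055, 0.536, -0.004, 1.538, 0.003, 1.067, -0.071], TCP at [0.283, -0.585, 0.239] pointing down, gripper open.
Joint ranges: [-2.7, 2.7], [-0.37, 2.16], [-1.27, 1.26], [0.24, 2.4], [-1.31, 4.45], [0.19, 1.91], [-2.76, 2.76]. Speed limits (rad/s): [2.39, 2.39, 3.14, 3.14, 3.14, 3.14, 3.14].

INTERFACE

Orientations are given as a unit quaternion [w, x, y, z].
In Python, from rig import manip gives the robot as it stands. The module is installed in compiled form; this text tells all that it offers.
- The arm moves only by the shell command python3 -m crank 'ROWS' [FORCE]. ROWS is JSON, a list of rows, each a list of 7 numbers: the shift along the tool's x, y, z in cm, then the turn, a rotation vector about the tool's x, y, z in degrees, then the opening in per cent of the stroke, from 0 (shut) to 100 (fully open). A call has 1 to 10 rows; each row is the pose to reach, as a shift and turn from the pose commanded when the call began, along the tool's axes at that moment; what a row does not reach only later rows make up. A row lasts 1/12 s, in which the tool goes at most 41.7 mm and 7.16 degrees, less where a joint would pass 70% of its speed; a pose out of reach is approached as far as the arm can. A call with a gripper value outside its range is refused whole. The fingers move at their own pace and stop on an object; FORCE is the grip in N (left out, the last holds). Time passes only in rows, so rows that repeat a pose let the fingers close. It gives the time, the measured TCP pose, the force, the opening and the grip force at its end, in the units of the state.
- manip.observe(): the state, without advancing time (a new reading comes with each control period).
- manip.grab_frame(name): name is "scene" or "top" or "wrist"; returns a dict with "pixels" (480x640x3 uint8, red, green, blue), "mtx" (3x3 intrinsics, pixels), "view" (4x4, takes a point from world to camera coordinates). Camera axes: x right, y down, z forward; pixel columns grow to the right and rows downward; lengths in m; the calibration is good to about 2 mm. A picture is of the moment at which its call begins. There is no depth.
- manip.sign_off(): hands the job in; it is judged then, once.
The state is a dict: "t": time; "joints": joint angles; "dq": joint speeds; "effort": joint torques, N m; "ee_pos": TCP position; "ee_rot": TCP orientation; "wrist_force": force on the tool from outside, world axes, zero at the start; "moment": the same for the moment, N m; "width": finger opening in m; "gripper_force": force on a finger pad.
Only numpy, scipy, OpenCV 4.12 (cv2) and the standard library are available. Lean on these libraries where they do the work, as an engineer would, in place of code of your own. Each camera call takes 0.05 s, during which the arm holds its last target. There are 200 camera calls.

## Working session

There is one attempt and no reset: what is moved stays moved. The work goes in short steps, Python scripts to look and compute and a shell command to move; the robot and the scene stay as the last step left them, time stands still between calls to the robot, and variables do not carry over. Pictures are saved under pics/ and viewed, at most 14 in all, crops included, and the job is handed in when it is done.

```bash
mkdir -p pics; python3 - <<'E'
from rig import manip
import cv2,numpy as np
for n in("scene","top"):
    f=manip.grab_frame(n); cv2.imwrite(f"pics/{n}0.png",f["pixels"][:,:,::-1]); np.savez(f"pics/{n}0.npz",**f)
s=manip.observe(); print(s["t"],s["ee_pos"],s["ee_rot"],s["width"])
E
```

```text
0.1 [ 0.28238312 -0.58488207  0.2379393 ] [-7.19252725e-04  9.74805960e-01  2.23053308e-01 -2.10859199e-04] 0.08828484752869362
```

View pics/scene0.png

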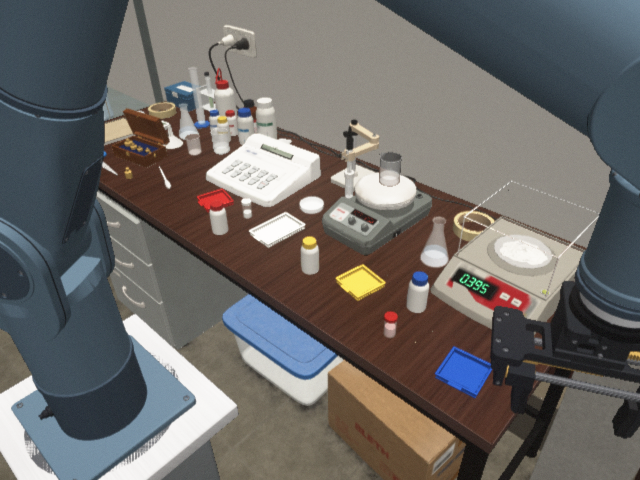

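View pics/top0.png

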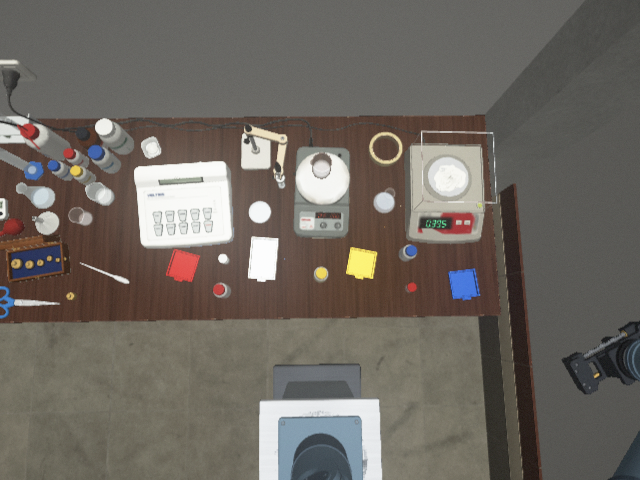

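The scene shows all five objects. In the top view the caps are at red (221,290), yellow (321,274), blue (409,252), red vial (411,288) and white vial (223,258). The trays are at red (183,265), white (263,259), yellow (362,263) and blue (464,284).

```bash
cat > h.py <<'E'
import numpy as np,cv2
def bp(f,uv,z):
    K,V=f["mtx"],f["view"]; R,t=V[:3,:3],V[:3,3]; c=-R.T@t
    uv=np.atleast_2d(uv).astype(float)
    d=np.c_[uv,np.ones(len(uv))]@np.linalg.inv(K).T@R
    return c+d*((z-c[2])/d[:,2])[:,None]
def proj(f,p):
    q=f["mtx"]@(f["view"][:3,:3]@np.array(p)+f["view"][:3,3]); return q[:2]/q[2]
def mask(f,col):
    h=cv2.cvtColor(f["pixels"],cv2.COLOR_RGB2HSV); H,S,v=[h[...,i].astype(int) for i in range(3)]
    if col=="white": return ((S<50)&(v>150)).astype(np.uint8)
    r={"red":(H<8)|(H>172),"yellow":(H>18)&(H<35),"blue":(H>100)&(H<130)}[col]
    return (r&(S>130)&(v>70)).astype(np.uint8)
def blob(f,col,uv,r=25):
    m=mask(f,col); w=np.zeros_like(m); u,v=map(int,uv); w[max(v-r,0):v+r,max(u-r,0):u+r]=1
    n,L,s,c=cv2.connectedComponentsWithStats(m*w)
    i=max(range(1,n),key=lambda i:s[i,4]-30*np.hypot(*(c[i]-uv)))
    return (L==i).astype(np.uint8),s[i],c[i]
E
python3 - <<'E'
from h import *
f=dict(np.load("pics/top0.npz"))
print(f["mtx"][0,0],-f["view"][:3,:3].T@f["view"][:3,3])
for n,c,uv,z in [("b_red","red",(221,290),.078),("b_yel","yellow",(321,274),.079),("b_blue","blue",(409,252),.08),("v_red","red",(411,288),.047),("v_wh","white",(223,258),.047)]:
    m,s,ce=blob(f,c,uv,12); print(n,s,ce.round(1),bp(f,ce,z-.004).round(4))
for n,uv in [("red",(183,265)),("white",(263,259)),("yellow",(362,263)),("blue",(464,284))]:
    m,s,ce=blob(f,n,uv,28); ys,xs=np.nonzero(m)
    P=bp(f,np.c_[xs,ys],.009)[:,:2]*1000
    print(n,s,ce.round(1),cv2.minAreaRect(P.astype(np.float32)),P.mean(0).round(1))
E
```

```text
452.502180170146 [0.37302496 0.01830839 1.25406824]
b_red [213 285  11  10  89] [218.2 289.3] [[0.4402 0.2571 0.074 ]]
b_yel [316 268  11  11  85] [320.9 273. ] [[ 0.4788 -0.0094  0.075 ]]
b_blue [406 246  11  10  83] [411.1 250.3] [[ 0.5356 -0.248   0.076 ]]
v_red [407 282  10  10  78] [411.8 286.6] [[ 0.4422 -0.2527  0.043 ]]
v_wh [218 254  11  10  86] [222.9 258.4] [[0.5244 0.2525 0.043 ]]
red [166 249  34  33 784] [182.4 265.8] ((508.40863037109375, 370.5602722167969), (77.1346435546875, 82.99143981933594), 74.01793670654297) [509.9 369.9]
white [ 248  236   31   46 1199] [262.8 258.3] ((526.2393188476562, 149.02171325683594), (77.03618621826172, 124.37620544433594), 85.06379699707031) [527.8 149.2]
yellow [346 247  32  33 806] [361.3 262.9] ((509.5404968261719, -122.92947387695312), (77.50102233886719, 84.4805908203125), 78.55575561523438) [ 511.4 -123.3]
blue [448 269  32  31 777] [463.5 283.8] ((448.144287109375, -403.81158447265625), (82.3578872680664, 75.44255065917969), 6.601700782775879) [ 449.9 -403.6]
```

```bash
R='[37.6,-19.3,4,0,0,25.8,100]'; python3 -m crank '[[37.6,-19.3,4,0,0,25.8,100],[37.6,-19.3,4,0,0,25.8,100],[37.6,-19.3,4,0,0,25.8,100],[37.6,-19.3,4,0,0,25.8,100],[37.6,-19.3,4,0,0,25.8,100],[37.6,-19.3,4,0,0,25.8,100],[37.6,-19.3,4,0,0,25.8,100],[37.6,-19.3,4,0,0,25.8,100],[37.6,-19.3,4,0,0,25.8,100],[37.6,-19.3,4,0,0,25.8,100]]' 20
python3 -m crank '[[0,0,0,0,0,0,100],[0,0,0,0,0,0,100],[0,0,0,0,0,0,100]]'
python3 - <<'E'
from rig import manip
from h import *
f=manip.grab_frame("wrist"); cv2.imwrite("pics/w1.png",f["pixels"][:,:,::-1]); np.savez("pics/w1.npz",**f)
s=manip.observe(); print(s["t"],s["ee_pos"],s["ee_rot"])
E
```

```text
t: 0.93
ee_pos: [0.5332, -0.2524, 0.199]
ee_rot: [-0.0, 1.0, -0.0, -0.0]
wrist_force: [1.1, -0.9, -1.2]
width: 0.0881
gripper_force: 0.0
t: 1.18
ee_pos: [0.5319, -0.2549, 0.1991]
ee_rot: [0.0, 1.0, -0.0, -0.001]
wrist_force: [0.0, -0.2, -0.6]
width: 0.0881
gripper_force: 0.0
1.2333 [ 0.53149334 -0.25584171  0.19927448] [ 4.09346268e-04  9.99999044e-01 -1.21539885e-03 -5.17316676e-04]
```

View pics/w1.png

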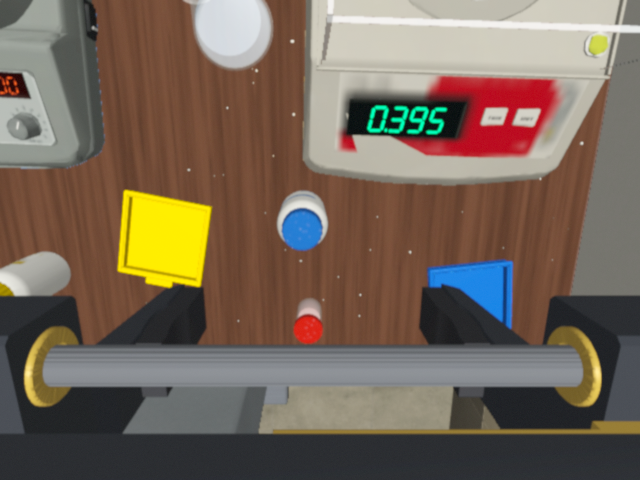

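The wrist view shows the blue cap at (302,228), the red vial cap at (308,329), both trays, and the balance to the right of the bottle. The flask foot is clear of the bottle.

```bash
python3 -m crank '[[0,0,0,0,0,0,100],[0,0,0,0,0,0,100]]'
cat > w.py <<'E'
# usage: w.py name [obj col z x y | tray col x y]... : measure things in the wrist picture
import sys; from rig import manip; from h import *
f=manip.grab_frame("wrist"); cv2.imwrite(f"pics/{sys.argv[1]}.png",f["pixels"][:,:,::-1]); np.savez(f"pics/{sys.argv[1]}.npz",**f)
s=manip.observe(); print(round(s["t"],2),s["ee_pos"].round(4),"cam",(-f["view"][:3,:3].T@f["view"][:3,3]).round(4))
for a in sys.argv[2:]:
    k,c,z,x,y=a.split(","); z=float(z); uv=proj(f,[float(x),float(y),z]); 
    m,st,ce=blob(f,c,uv,70); cs,_=cv2.findContours(m,0,2); 
    pts=max(cs,key=len).reshape(-1,2)
    if k=="o": (e,ax,_)=cv2.fitEllipse(cv2.convexHull(pts)); print(a,"px",np.round(e,1),np.round(ax,1),bp(f,e,z).round(4))
    else:
        P=bp(f,pts,z)[:,:2]*1000; print(a,st,cv2.minAreaRect(P.astype(np.float32)))
E
python3 w.py w2 o,blue,.074,.536,-.248 o,red,.042,.442,-.253 t,yellow,.012,.51,-.123
```

```text
t: 1.4
ee_pos: [0.5316, -0.256, 0.1996]
ee_rot: [0.0, 1.0, -0.002, -0.0]
wrist_force: [-0.2, -0.1, 0.5]
width: 0.0877
gripper_force: 0.0
1.45 [ 0.5318 -0.2557  0.1995] cam [ 0.5965 -0.2551  0.3443]
o,blue,.074,.536,-.248 px [300.1 228.9] [39.3 41.2] [[ 0.5357 -0.246   0.074 ]]
o,red,.042,.442,-.253 px [306.6 328.8] [29.7 30.9] [[ 0.4404 -0.2494  0.042 ]]
t,yellow,.012,.51,-.123 [ 116  189   96  100 7597] ((509.45733642578125, -120.55718231201172), (77.59526062011719, 84.033935546875), 78.3835678100586)
```

```bash
python3 -m crank '[[0.4,-0.9,3,0,0,0,100],[0.4,-0.9,6,0,0,0,100],[0.4,-0.9,9,0,0,0,100],[0.4,-0.9,10,0,0,0,100],[0.4,-0.9,10,0,0,0,100],[0.4,-0.9,10,0,0,0,100],[0.4,-0.9,10,0,0,0,100]]'
```

```text
t: 2.03
ee_pos: [0.5377, -0.2462, 0.1012]
ee_rot: [0.001, 1.0, -0.001, 0.001]
wrist_force: [0.3, 0.3, 0.4]
width: 0.0879
gripper_force: 0.0
```

```bash
python3 -m crank '[[-0.2,0,3,0,0,0,100],[-0.2,0,6,0,0,0,100],[-0.2,0,7.4,0,0,0,100],[-0.2,0,7.4,0,0,0,100],[-0.2,0,7.4,0,0,0,100],[-0.2,0,7.4,0,0,0,60]]' && python3 -m crank '[[0,0,0,0,0,0,30],[0,0,0,0,0,0,30],[0,0,0,0,0,0,30],[0,0,0,0,0,0,30],[0,0,0,0,0,0,30],[0,0,0,0,0,0,30]]' 15
```

```text
t: 2.53
ee_pos: [0.536, -0.2459, 0.0273]
ee_rot: [0.001, 1.0, -0.0, 0.001]
wrist_force: [-0.8, -0.1, 0.0]
width: 0.0834
gripper_force: 0.0
t: 3.03
ee_pos: [0.5346, -0.2453, 0.0256]
ee_rot: [0.0, 1.0, -0.0, 0.0]
wrist_force: [0.2, 0.3, -0.1]
width: 0.0436
gripper_force: 0.0
```

```bash
python3 -m crank '[[0,0,0,0,0,0,30],[0,0,0,0,0,0,30],[0,0,0,0,0,0,30],[0,0,-2,0,0,0,30],[0,0,-5,0,0,0,30],[0,0,-9,0,0,0,30],[0,0,-12,0,0,0,30],[0,0,-12,0,0,0,30]]' 15; python3 w.py w3 t,blue,.012,.449,-.404
```

```text
t: 3.7
ee_pos: [0.5381, -0.2469, 0.1515]
ee_rot: [0.002, 1.0, -0.0, 0.005]
wrist_force: [1.3, -1.3, -1.0]
width: 0.0375
gripper_force: 15.0
3.75 [ 0.5367 -0.2462  0.1486] cam [ 0.6016 -0.2453  0.2969]
t,blue,.012,.449,-.404 [456 286  95  13 646] ((489.93670654296875, -396.63043212890625), (74.58783721923828, 9.908378601074219), 88.43305969238281)
```

```bash
python3 -m crank '[[-3,5,0,0,0,0,30],[-6,9,0,0,0,0,30],[-8.6,13,0,0,0,0,30],[-8.6,15.8,0,0,0,0,30],[-8.6,15.8,0,0,0,0,30],[-8.6,15.8,0,0,0,0,30],[-8.6,15.8,3,0,0,0,30],[-8.6,15.8,6,0,0,0,30],[-8.6,15.8,6,0,0,0,30],[-8.6,15.8,6,0,0,0,30]]'; python3 w.py w4 t,blue,.012,.449,-.404;  python3 - <<'E'
from rig import manip
from h import *
f=manip.grab_frame("top"); np.savez("pics/top1.npz",**f)
a=f["pixels"][220:320,400:520]; a=cv2.resize(a,None,fx=4,fy=4,interpolation=2)
b=manip.grab_frame("scene")["pixels"][300:420,400:540]; b=cv2.resize(b,(480,400),interpolation=2)
w=cv2.imread("pics/w4.png")[:,:,::-1][230:480]
cv2.imwrite("pics/c4.png",cv2.resize(np.hstack([a,b]),(800,333))[:,:,::-1])
E
```

```text
t: 4.58
ee_pos: [0.4477, -0.4006, 0.0834]
ee_rot: [-0.002, 1.0, 0.001, -0.002]
wrist_force: [0.8, -0.3, 0.1]
width: 0.0378
gripper_force: 15.0
4.63 [ 0.4489 -0.4019  0.0852] cam [ 0.5131 -0.4001  0.228 ]
t,blue,.012,.449,-.404 [ 250  183  133  109 9895] ((455.6578674316406, -400.43743896484375), (65.55377960205078, 74.7688980102539), 6.152190685272217)
```

View pics/c4.png

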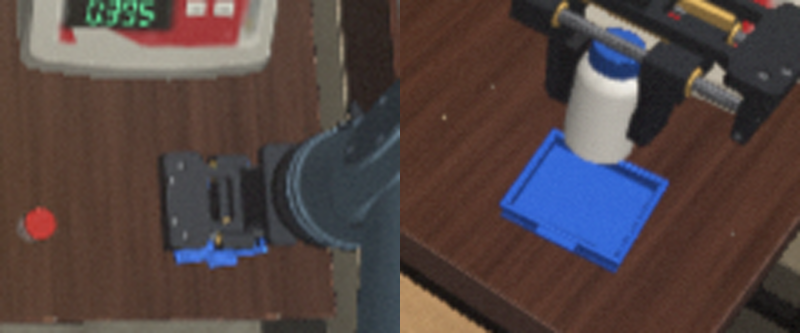

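The bottle hangs upright over the blue tray, slightly towards its -x side.

```bash
python3 -m crank '[[0.3,0,2,0,0,0,30],[0.3,0,4,0,0,0,30],[0.3,0,5,0,0,0,30],[0.3,0,5.3,0,0,0,30],[0.3,0,5.3,0,0,0,30],[0.3,0,5.3,0,0,0,30],[0.3,0,5.3,0,0,0,30]]'
```

```text
t: 5.32
ee_pos: [0.4522, -0.4039, 0.0337]
ee_rot: [0.001, 1.0, -0.0, 0.001]
wrist_force: [0.1, -0.5, -1.1]
width: 0.0379
gripper_force: 15.0
```

```bash
python3 -m crank '[[0,0,0.2,0,0,0,30],[0,0,0.3,0,0,0,30],[0,0,0.4,0,0,0,30],[0,0,0.4,0,0,0,30],[0,0,0.4,0,0,0,30]]'; python3 -m crank '[[0,0,0.1,0,0,0,30],[0,0,0.1,0,0,0,30],[0,0,0.1,0,0,0,30]]'
```

```text
t: 5.73
ee_pos: [0.4516, -0.4034, 0.0285]
ee_rot: [0.0, 1.0, -0.0, 0.0]
wrist_force: [-0.2, 0.1, -1.4]
width: 0.0379
gripper_force: 15.0
t: 5.98
ee_pos: [0.4518, -0.4036, 0.0283]
ee_rot: [0.0, 1.0, -0.0, 0.0]
wrist_force: [-1.4, 0.2, 7.6]
width: 0.0379
gripper_force: 15.0
```

```bash
python3 -m crank '[[0,0,0,0,0,0,70],[0,0,0,0,0,0,70],[0,0,0,0,0,0,70],[0,0,0,0,0,0,70],[0,0,-2,0,0,0,70],[0,0,-5,0,0,0,70],[0,0,-9,0,0,0,100],[0,0,-13,0,0,0,100],[0,0,-14,0,0,0,100]]'; python3 -m crank '[[2.7,-39.4,0,0,0,0,100],[2.7,-39.4,0,0,0,0,100],[2.7,-39.4,0,0,0,0,100],[2.7,-39.4,0,0,0,0,100],[2.7,-39.4,0,0,0,0,100],[2.7,-39.4,0,0,0,0,100],[2.7,-39.4,0,0,0,0,100],[2.7,-39.4,0,0,0,0,100],[2.7,-39.4,0,0,0,0,100],[2.7,-39.4,0,0,0,0,100]]'; python3 -m crank '[[0,0,0,0,0,0,100],[0,0,0,0,0,0,100],[0,0,0,0,0,0,100],[0,0,0,0,0,0,100]]';python3 w.py w5 o,yellow,.075,.479,-.01 t,yellow,.012,.51,-.123
```

```text
t: 6.73
ee_pos: [0.454, -0.4056, 0.1736]
ee_rot: [0.003, 1.0, -0.0, 0.004]
wrist_force: [1.5, -0.5, 0.8]
width: 0.0799
gripper_force: 0.0
t: 7.57
ee_pos: [0.4786, -0.0035, 0.1674]
ee_rot: [-0.001, 1.0, 0.003, 0.0]
wrist_force: [0.5, 0.2, -0.0]
width: 0.0879
gripper_force: 0.0
t: 7.9
ee_pos: [0.4785, -0.011, 0.1673]
ee_rot: [0.0, 1.0, -0.002, -0.0]
wrist_force: [0.8, -0.1, -0.4]
width: 0.0881
gripper_force: 0.0
7.95 [ 0.4786 -0.011   0.1673] cam [ 0.5434 -0.0101  0.312 ]
o,yellow,.075,.479,-.01 px [308.6 245. ] [45.6 48.6] [[ 0.4795 -0.0074  0.075 ]]
t,yellow,.012,.51,-.123 [  395   122   123   119 10334] ((508.99151611328125, -119.01753234863281), (77.63541412353516, 83.04353332519531), 78.32129669189453)
```

View pics/w5.png

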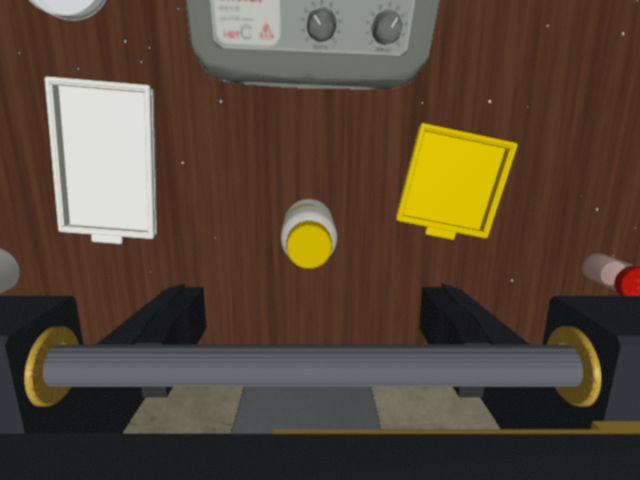

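The yellow cap is at (309,245) between the open fingers, and the yellow tray centre is at about (457,180). The white tray is at (103,158).

```bash
python3 -m crank '[[0.1,-0.3,4,0,0,0,100],[0.1,-0.3,8,0,0,0,100],[0.1,-0.3,11,0,0,0,100],[0.1,-0.3,13,0,0,0,100],[0.1,-0.3,14,0,0,0,100],[0.1,-0.3,14,0,0,0,100],[0.1,-0.3,14,0,0,0,100]]'; python3 -m crank '[[0,0,0,0,0,0,30],[0,0,0,0,0,0,30],[0,0,0,0,0,0,30],[0,0,0,0,0,0,30],[0,0,0,0,0,0,30],[0,0,0,0,0,0,30],[0,0,0,0,0,0,30],[0,0,0,0,0,0,30],[0,0,0,0,0,0,30],[0,0,0,0,0,0,30]]'
```

```text
t: 8.53
ee_pos: [0.4799, -0.0069, 0.0278]
ee_rot: [0.0, 1.0, -0.001, -0.0]
wrist_force: [0.6, -0.4, 0.6]
width: 0.0882
gripper_force: 0.0
t: 9.37
ee_pos: [0.4797, -0.0063, 0.0275]
ee_rot: [0.0, 1.0, -0.0, 0.0]
wrist_force: [0.1, -1.1, 1.5]
width: 0.0382
gripper_force: 15.0
```

```bash
python3 -m crank '[[0,0,-3,0,0,0,30],[0,0,-6,0,0,0,30],[0,3,-6,0,0,0,30],[2,6,-6,0,0,0,30],[3.2,9,-6,0,0,0,30],[3.2,11.5,-6,0,0,0,30],[3.2,11.5,-6,0,0,0,30],[3.2,11.5,-6,0,0,0,30],[3.2,11.5,-5,0,0,0,30],[3.2,11.5,-5,0,0,0,30]]';python3 -m crank '[[0,0,0,0,0,0,30],[0,0,0,0,0,0,30]]'; python3 w.py w6 t,yellow,.012,.51,-.123
```

```text
t: 10.2
ee_pos: [0.5105, -0.1195, 0.0758]
ee_rot: [-0.001, 1.0, 0.001, -0.001]
wrist_force: [0.1, 1.1, -0.9]
width: 0.038
gripper_force: 15.0
t: 10.37
ee_pos: [0.5114, -0.12, 0.0771]
ee_rot: [-0.0, 1.0, 0.001, -0.0]
wrist_force: [0.1, -0.3, -0.9]
width: 0.0383
gripper_force: 15.0
10.42 [ 0.5116 -0.1203  0.0773] cam [ 0.5763 -0.119   0.2219]
t,yellow,.012,.51,-.123 [ 249  191  140  106 9806] ((520.0938720703125, -122.12725830078125), (77.9675064086914, 60.237728118896484), 87.4291000366211)
```

```bash
python3 -m crank '[[0,0.1,2,0,0,0,30],[0,0.1,3.5,0,0,0,30],[0,0.1,4.3,0,0,0,30],[0,0.1,4.5,0,0,0,30],[0,0.1,4.5,0,0,0,30],[0,0.1,4.5,0,0,0,30]]'; python3 -m crank '[[0,0,0.1,0,0,0,30],[0,0,0.2,0,0,0,30],[0,0,0.2,0,0,0,30],[0,0,0.2,0,0,0,30]]'
```

```text
t: 10.92
ee_pos: [0.5121, -0.1223, 0.033]
ee_rot: [0.0, 1.0, -0.0, 0.0]
wrist_force: [0.7, 0.1, -0.1]
width: 0.038
gripper_force: 15.0
t: 11.25
ee_pos: [0.5118, -0.1224, 0.0307]
ee_rot: [0.0, 1.0, -0.0, 0.0]
wrist_force: [-1.2, 0.4, 0.0]
width: 0.0383
gripper_force: 15.0
```

```bash
python3 -m crank '[[0,0,0.1,0,0,0,30],[0,0,0.1,0,0,0,30],[0,0,0.1,0,0,0,30]]'
```

```text
t: 11.5
ee_pos: [0.5122, -0.1226, 0.0303]
ee_rot: [0.0, 1.0, -0.0, 0.001]
wrist_force: [-2.0, -0.7, 7.3]
width: 0.0379
gripper_force: 15.0
```

```bash
python3 -m crank '[[0,0,0,0,0,0,70],[0,0,0,0,0,0,70],[0,0,0,0,0,0,70],[0,0,0,0,0,0,70],[0,0,-2,0,0,0,70],[0,0,-5,0,0,0,70],[0,0,-9,0,0,0,100],[0,0,-13,0,0,0,100],[0,0,-14,0,0,0,100]]'; python3 -m crank '[[-7.2,-38,0,0,0,0,100],[-7.2,-38,0,0,0,0,100],[-7.2,-38,0,0,0,0,100],[-7.2,-38,0,0,0,0,100],[-7.2,-38,0,0,0,0,100],[-7.2,-38,0,0,0,0,100],[-7.2,-38,0,0,0,0,100],[-7.2,-38,0,0,0,0,100],[-7.2,-38,0,0,0,0,100],[-7.2,-38,0,0,0,0,100]]'; python3 -m crank '[[0,0,0,0,0,0,100],[0,0,0,0,0,0,100],[0,0,0,0,0,0,100],[0,0,0,0,0,0,100]]';python3 w.py w7 o,red,.074,.44,.257 t,red,.012,.51,.371 t,white,.012,.53,.149 o,white,.044,.524,.252
```

```text
t: 12.25
ee_pos: [0.5147, -0.1229, 0.175]
ee_rot: [0.001, 1.0, -0.0, 0.004]
wrist_force: [0.9, -1.4, -0.5]
width: 0.0799
gripper_force: 0.0
t: 13.08
ee_pos: [0.4374, 0.2651, 0.1696]
ee_rot: [-0.002, 1.0, 0.004, -0.0]
wrist_force: [-0.4, 1.1, 0.8]
width: 0.0884
gripper_force: 0.0
t: 13.42
ee_pos: [0.4404, 0.2555, 0.1692]
ee_rot: [0.001, 1.0, -0.002, -0.0]
wrist_force: [0.1, -0.1, 0.3]
width: 0.0879
gripper_force: 0.0
13.47 [0.4404 0.2557 0.1693] cam [0.5053 0.2565 0.314 ]
o,red,.074,.44,.257 px [308.5 244.6] [44.5 47.7] [[0.4409 0.2592 0.074 ]]
t,red,.012,.51,.371 [  103    67   118   129 11217] ((508.4169921875, 371.3324279785156), (77.7149429321289, 83.25709533691406), 74.09251403808594)
t,white,.012,.53,.149 [  395    35   113   140 12799] ((528.5576782226562, 155.47987365722656), (67.34056854248047, 102.20635223388672), 85.19770812988281)
o,white,.044,.524,.252 px [313.3 109.8] [37.  38.7] [[0.5253 0.2556 0.044 ]]
```

View pics/w7.png

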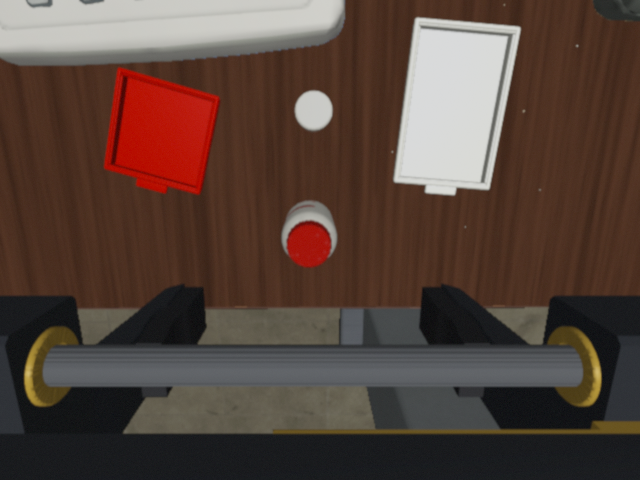

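The red cap is at (309,245), the red tray at (162,130), the white vial cap at (313,110) and the white tray at (457,105).

```bash
python3 -m crank '[[0,-0.3,4,0,0,0,100],[0,-0.3,8,0,0,0,100],[0,-0.3,11,0,0,0,100],[0,-0.3,13,0,0,0,100],[0,-0.3,14.2,0,0,0,100],[0,-0.3,14.2,0,0,0,100],[0,-0.3,14.2,0,0,0,100]]'; python3 -m crank '[[0,0,0,0,0,0,30],[0,0,0,0,0,0,30],[0,0,0,0,0,0,30],[0,0,0,0,0,0,30],[0,0,0,0,0,0,30],[0,0,0,0,0,0,30],[0,0,0,0,0,0,30],[0,0,0,0,0,0,30],[0,0,0,0,0,0,30],[0,0,0,0,0,0,30]]'
```

```text
t: 14.05
ee_pos: [0.4402, 0.2602, 0.0277]
ee_rot: [0.0, 1.0, -0.001, -0.0]
wrist_force: [0.0, 0.5, 0.2]
width: 0.0882
gripper_force: 0.0
t: 14.88
ee_pos: [0.4398, 0.2606, 0.0275]
ee_rot: [0.0, 1.0, -0.0, -0.0]
wrist_force: [-0.2, -0.7, 1.0]
width: 0.0375
gripper_force: 14.9
```

```bash
python3 -m crank '[[0,0,-3,0,0,0,30],[0,0,-6,0,0,0,30],[0,-3,-6,0,0,0,30],[2,-6,-6,0,0,0,30],[5,-9,-6,0,0,0,30],[7.1,-11,-6,0,0,0,30],[7.1,-11,-6,0,0,0,30],[7.1,-11,-6,0,0,0,30],[7.1,-11,-5,0,0,0,30],[7.1,-11,-5,0,0,0,30]]';python3 -m crank '[[0,0,0,0,0,0,30],[0,0,0,0,0,0,30]]'; python3 w.py w8 t,red,.012,.51,.371
```

```text
t: 15.72
ee_pos: [0.509, 0.3688, 0.0752]
ee_rot: [0.001, 1.0, -0.0, -0.002]
wrist_force: [-0.1, -0.6, -1.4]
width: 0.0376
gripper_force: 14.9
t: 15.88
ee_pos: [0.5102, 0.3699, 0.0771]
ee_rot: [0.0, 1.0, -0.0, -0.0]
wrist_force: [-0.9, 0.4, -0.7]
width: 0.038
gripper_force: 14.9
15.93 [0.5105 0.3702 0.0774] cam [0.5752 0.371  0.2219]
t,red,.012,.51,.371 [ 242  189  140  103 9619] ((520.3833618164062, 371.9396057128906), (79.6744613647461, 59.12071228027344), 89.88943481445312)
```

View pics/w8.png

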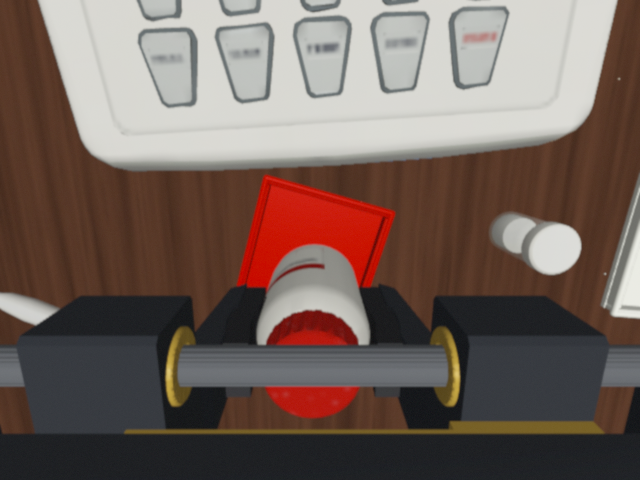

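The red bottle hangs upright over the red tray with room all round, and the pH meter's front edge (row ~160) is clear.

```bash
python3 -m crank '[[0,0,2,0,0,0,30],[0,0,3.5,0,0,0,30],[0,0,4.3,0,0,0,30],[0,0,4.5,0,0,0,30],[0,0,4.5,0,0,0,30],[0,0,4.5,0,0,0,30]]'; python3 -m crank '[[0,0,0.1,0,0,0,30],[0,0,0.2,0,0,0,30],[0,0,0.2,0,0,0,30],[0,0,0.2,0,0,0,30]]'; python3 -m crank '[[0,0,0.1,0,0,0,30],[0,0,0.1,0,0,0,30],[0,0,0.1,0,0,0,30]]'
```

```text
t: 16.43
ee_pos: [0.5111, 0.3709, 0.0328]
ee_rot: [-0.0, 1.0, -0.0, 0.0]
wrist_force: [1.3, -0.0, 0.0]
width: 0.0377
gripper_force: 14.9
t: 16.77
ee_pos: [0.511, 0.3708, 0.0307]
ee_rot: [-0.0, 1.0, -0.0, 0.0]
wrist_force: [0.7, 0.5, 0.2]
width: 0.0376
gripper_force: 14.9
t: 17.02
ee_pos: [0.5112, 0.3708, 0.0304]
ee_rot: [-0.0, 1.0, -0.0, 0.0]
wrist_force: [-2.1, -1.6, 5.8]
width: 0.0378
gripper_force: 15.0
```

```bash
python3 -m crank '[[0,0,0,0,0,0,70],[0,0,0,0,0,0,70],[0,0,0,0,0,0,70],[0,0,0,0,0,0,70],[0,0,-2,0,0,0,70],[0,0,-5,0,0,0,70],[0,0,-9,0,0,0,100],[0,0,-12,0,0,0,100],[0,0,-12,0,0,0,100]]'; python3 -m crank '[[1.4,11.7,0,0,0,0,100],[1.4,11.7,0,0,0,0,100],[1.4,11.7,0,0,0,0,100],[1.4,11.7,0,0,0,0,100],[1.4,11.7,0,0,0,0,100],[1.4,11.7,0,0,0,0,100],[1.4,11.7,0,0,0,0,100]]'; python3 w.py w9  o,white,.044,.525,.254 t,white,.012,.53,.149
```

```text
t: 17.77
ee_pos: [0.5141, 0.3735, 0.1562]
ee_rot: [-0.003, 1.0, -0.0, 0.004]
wrist_force: [1.6, 0.8, -0.1]
width: 0.0795
gripper_force: 0.0
t: 18.35
ee_pos: [0.5242, 0.2557, 0.1493]
ee_rot: [-0.001, 1.0, 0.001, -0.0]
wrist_force: [0.2, 0.6, -0.0]
width: 0.0882
gripper_force: 0.0
18.4 [0.5242 0.2558 0.1493] cam [0.5891 0.2567 0.2941]
o,white,.044,.525,.254 px [314.6 238.4] [36.3 40.8] [[0.5263 0.2556 0.044 ]]
t,white,.012,.53,.149 [  394   153   127   140 13484] ((528.1401977539062, 151.93768310546875), (75.67848205566406, 112.37879943847656), 85.20704650878906)
```

View pics/w9.png

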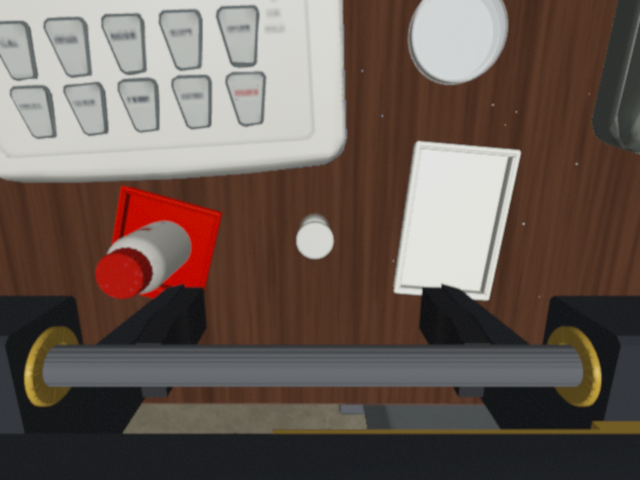

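The red bottle stands in its tray, and the white vial cap is at (315,238). I'll use a key on the pH meter, seen in two wrist views, to check its height under the gripper body.

```bash
python3 - <<'E'
from h import *
def tri(a,pa,b,pb):
    A=dict(np.load(a));B=dict(np.load(b)); P=lambda f:f["mtx"]@f["view"][:3]
    x=cv2.triangulatePoints(P(A),P(B),np.float64(pa).reshape(2,1),np.float64(pb).reshape(2,1)); return (x[:3]/x[3]).ravel().round(3)
print(tri("pics/w8.npz",(480,38),"pics/w9.npz",(247,93)))
print(tri("pics/top0.npz",(323,168),"pics/w5.npz",(323,10)))
E
python3 -m crank '[[0.1,0,4,0,0,0,100],[0.1,0,7,0,0,0,100],[0.1,0,8,0,0,0,100],[0.1,0,8,0,0,0,100],[0.1,0,8,0,0,0,80],[0.1,0,8,0,0,0,70]]'
```

```text
[0.618 0.298 0.037]
[-0.497  0.094  3.878]
t: 18.9
ee_pos: [0.5268, 0.2548, 0.071]
ee_rot: [-0.001, 1.0, 0.0, 0.001]
wrist_force: [0.5, -0.3, -0.3]
width: 0.0766
gripper_force: 0.0
```

```bash
python3 -m crank '[[0,0,3,0,0,0,70],[0,0,5,0,0,0,70],[0,0,5.4,0,0,0,70],[0,0,5.4,0,0,0,70],[0,0,5.4,0,0,0,70]]'; python3 -m crank '[[0,0,0,0,0,0,15],[0,0,0,0,0,0,15],[0,0,0,0,0,0,15],[0,0,0,0,0,0,15],[0,0,0,0,0,0,15],[0,0,0,0,0,0,15],[0,0,0,0,0,0,15],[0,0,0,0,0,0,15],[0,0,0,0,0,0,15],[0,0,0,0,0,0,15]]' 8
```

```text
t: 19.32
ee_pos: [0.5268, 0.2544, 0.017]
ee_rot: [-0.001, 1.0, -0.0, 0.001]
wrist_force: [-0.6, 0.1, -0.0]
width: 0.0615
gripper_force: 0.0
t: 20.15
ee_pos: [0.5259, 0.2537, 0.0155]
ee_rot: [-0.0, 1.0, -0.0, 0.0]
wrist_force: [-0.1, -0.2, 2.2]
width: 0.0222
gripper_force: 8.0
```

```bash
python3 -m crank '[[0,0,-3,0,0,0,15],[0,0,-5,0,0,0,15],[0,3,-5,0,0,0,15],[1,6,-5,0,0,0,15],[2.4,9,-5,0,0,0,15],[2.4,10.5,-5,0,0,0,15],[2.4,10.5,-5,0,0,0,15],[2.4,10.5,-5,0,0,0,15],[2.4,10.5,-5,0,0,0,15]]';python3 -m crank '[[0,0,0,0,0,0,15],[0,0,0,0,0,0,15]]'; python3 w.py w10; python3 - <<'E'
from rig import manip
from h import *
a=manip.grab_frame("scene")["pixels"][170:270,230:360]; a=cv2.resize(a,(520,400),interpolation=2)
w=cv2.resize(cv2.imread("pics/w10.png")[:,:,::-1],(520,400))
cv2.imwrite("pics/c10.png",cv2.resize(np.hstack([a,w]),(800,308))[:,:,::-1])
E
```

```text
t: 20.9
ee_pos: [0.5493, 0.1503, 0.0654]
ee_rot: [-0.001, 1.0, 0.0, -0.0]
wrist_force: [1.2, -0.3, -0.0]
width: 0.0227
gripper_force: 8.0
t: 21.07
ee_pos: [0.5493, 0.1505, 0.0654]
ee_rot: [-0.0, 1.0, 0.001, -0.0]
wrist_force: [0.3, 0.3, -1.1]
width: 0.0223
gripper_force: 8.0
21.12 [0.5494 0.1502 0.0654] cam [0.6142 0.1515 0.2102]
```

View pics/c10.png

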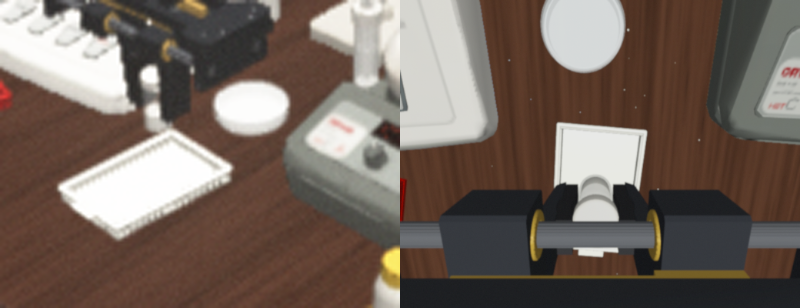

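The vial is held upright over the white tray's far half, and the hotplate's front corner is low and off to the side.

```bash
python3 -m crank '[[0,0,2,0,0,0,15],[0,0,3.5,0,0,0,15],[0,0,4.1,0,0,0,15],[0,0,4.4,0,0,0,15],[0,0,4.4,0,0,0,15],[0,0,4.4,0,0,0,15]]'; python3 -m crank '[[0,0,0.1,0,0,0,15],[0,0,0.2,0,0,0,15],[0,0,0.2,0,0,0,15],[0,0,0.2,0,0,0,15]]'
```

```text
t: 21.67
ee_pos: [0.5501, 0.149, 0.0219]
ee_rot: [-0.0, 1.0, -0.0, 0.0]
wrist_force: [0.4, -0.2, 0.0]
width: 0.0223
gripper_force: 8.0
t: 22.0
ee_pos: [0.5499, 0.1487, 0.0197]
ee_rot: [-0.0, 1.0, -0.0, 0.0]
wrist_force: [0.1, -0.2, 0.0]
width: 0.0223
gripper_force: 8.0
```

```bash
python3 -m crank '[[0,0,0.1,0,0,0,15],[0,0,0.1,0,0,0,15],[0,0,0.1,0,0,0,15]]'; python3 -m crank '[[0,0,0.1,0,0,0,15],[0,0,0.1,0,0,0,15],[0,0,0.1,0,0,0,15]]'
```

```text
t: 22.25
ee_pos: [0.5499, 0.1487, 0.0186]
ee_rot: [-0.0, 1.0, -0.0, 0.0]
wrist_force: [-0.2, 0.2, 0.9]
width: 0.0226
gripper_force: 8.0
t: 22.5
ee_pos: [0.5502, 0.149, 0.0181]
ee_rot: [-0.0, 1.0, -0.0, 0.0]
wrist_force: [-1.2, -0.2, 6.1]
width: 0.0225
gripper_force: 8.0
```

```bash
python3 -m crank '[[0,0,0,0,0,0,60],[0,0,0,0,0,0,60],[0,0,0,0,0,0,60],[0,0,0,0,0,0,60],[0,0,0,0,0,0,60],[0,0,-2,0,0,0,60],[0,0,-5,0,0,0,60],[0,0,-9,0,0,0,80],[0,0,-12,0,0,0,80],[0,0,-12,0,0,0,80]]'; python3 -m crank '[[-10.9,40,0,0,0,0,80],[-10.9,40,0,0,0,0,80],[-10.9,40,0,0,0,0,80],[-10.9,40,0,0,0,0,80],[-10.9,40,0,0,0,0,80],[-10.9,40,0,0,0,0,80],[-10.9,40,0,0,0,0,80],[-10.9,40,0,0,0,0,80],[-10.9,40,0,0,0,0,80],[-10.9,40,0,0,0,0,80]]'; python3 -m crank '[[0,0,0,0,0,0,80],[0,0,0,0,0,0,80],[0,0,0,0,0,0,80],[0,0,0,0,0,0,80]]';python3 w.py w11 o,red,.044,.441,-.251
```

```text
t: 23.33
ee_pos: [0.5536, 0.15, 0.1434]
ee_rot: [-0.002, 1.0, -0.0, 0.005]
wrist_force: [2.1, 0.1, -0.2]
width: 0.0697
gripper_force: 0.0
t: 24.17
ee_pos: [0.4393, -0.2534, 0.1372]
ee_rot: [0.0, 1.0, -0.0, -0.0]
wrist_force: [0.3, -0.1, 0.3]
width: 0.0703
gripper_force: 0.0
t: 24.5
ee_pos: [0.4411, -0.2496, 0.1372]
ee_rot: [-0.0, 1.0, 0.001, -0.0]
wrist_force: [-0.0, 0.2, 0.5]
width: 0.0705
gripper_force: 0.0
24.55 [ 0.4411 -0.2495  0.1373] cam [ 0.5059 -0.2485  0.282 ]
o,red,.044,.441,-.251 px [314.5 245.9] [39.  40.5] [[ 0.4412 -0.2495  0.044 ]]
```

View pics/w11.png

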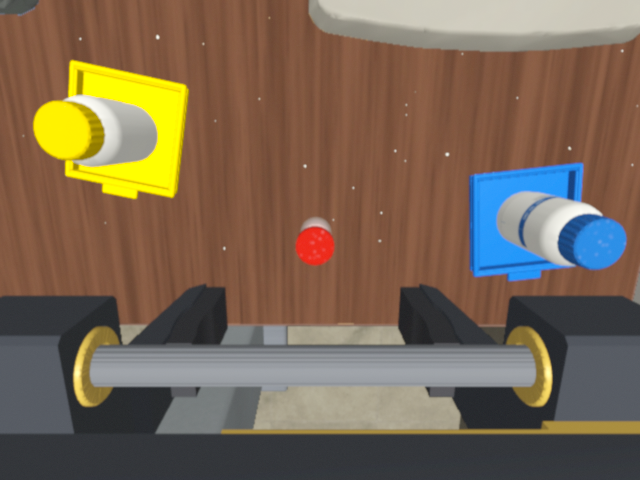

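The yellow and blue bottles stand in their trays, and the red vial cap at (314,246) is centred between the fingers.

```bash
python3 -m crank '[[0,0,4,0,0,0,70],[0,0,8,0,0,0,70],[0,0,11,0,0,0,70],[0,0,12,0,0,0,70],[0,0,12,0,0,0,70],[0,0,12,0,0,0,70]]'; python3 -m crank '[[0,0,0,0,0,0,15],[0,0,0,0,0,0,15],[0,0,0,0,0,0,15],[0,0,0,0,0,0,15],[0,0,0,0,0,0,15],[0,0,0,0,0,0,15],[0,0,0,0,0,0,15],[0,0,0,0,0,0,15],[0,0,0,0,0,0,15],[0,0,0,0,0,0,15]]' 8
```

```text
t: 25.05
ee_pos: [0.4413, -0.2506, 0.018]
ee_rot: [-0.0, 1.0, 0.0, 0.0]
wrist_force: [-0.2, 0.4, 1.1]
width: 0.0617
gripper_force: 0.0
t: 25.88
ee_pos: [0.4408, -0.2513, 0.0177]
ee_rot: [0.0, 1.0, -0.0, 0.0]
wrist_force: [0.2, 1.0, 5.1]
width: 0.0226
gripper_force: 7.9
```

```bash
python3 -m crank '[[0,0,-3,0,0,0,15],[0,0,-6,0,0,0,15],[0,0,-9,0,0,0,15],[0,0,-11,0,0,0,15],[0,0,-11,0,0,0,15],[0,0,-11,0,0,0,15]]'; python3 -m crank '[[6.2,-4,0,0,0,0,15],[6.2,-8,0,0,0,0,15],[6.2,-12,0,0,0,0,15],[6.2,-16,0,0,0,0,15],[6.2,-20,0,0,0,0,15],[6.2,-24,0,0,0,0,15],[6.2,-28,0,0,0,0,15],[6.2,-32,0,0,0,0,15],[6.2,-36,0,0,0,0,15],[6.2,-39,0,0,0,0,15]]'; python3 -m crank '[[0,-1.3,0,0,0,0,15],[0,-1.3,0,0,0,0,15],[0,-1.3,0,0,0,0,15],[0,-1.3,0,0,0,0,15],[0,-1.3,0,0,0,0,15]]';python3 w.py w12
```

```text
t: 26.38
ee_pos: [0.441, -0.2516, 0.1281]
ee_rot: [0.0, 1.0, -0.0, 0.001]
wrist_force: [-0.1, 0.4, -0.0]
width: 0.0224
gripper_force: 8.0
t: 27.22
ee_pos: [0.5011, 0.141, 0.1257]
ee_rot: [0.0, 1.0, 0.0, -0.001]
wrist_force: [1.4, -0.5, -1.0]
width: 0.0224
gripper_force: 8.0
t: 27.63
ee_pos: [0.5026, 0.1493, 0.1268]
ee_rot: [0.001, 1.0, -0.002, -0.001]
wrist_force: [0.4, 0.5, 0.4]
width: 0.0226
gripper_force: 8.0
27.68 [0.5027 0.1495 0.127 ] cam [0.5676 0.1504 0.2715]
```

View pics/w12.png

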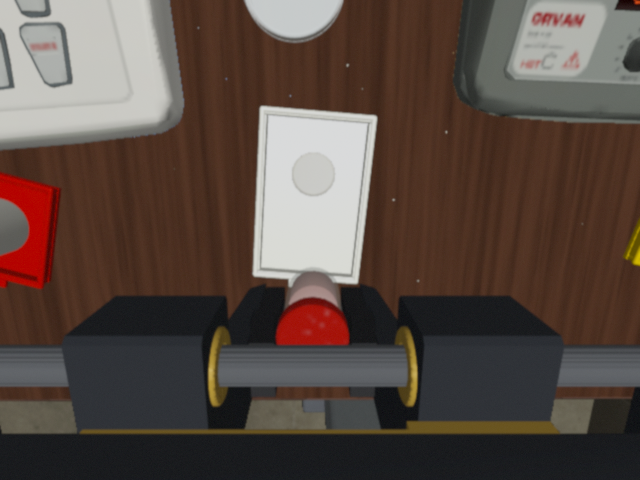

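The white vial stands in the far half of the tray, with its cap at (313,174). The near half is free and the red vial is above it.

```bash
python3 -m crank '[[0,-0.1,3,0,0,0,15],[0,-0.1,6,0,0,0,15],[0,-0.1,8.5,0,0,0,15],[0,-0.1,9.8,0,0,0,15],[0,-0.1,10.3,0,0,0,15],[0,-0.1,10.3,0,0,0,15],[0,-0.1,10.3,0,0,0,15],[0,-0.1,10.3,0,0,0,15]]'; python3 -m crank '[[0,0,0.1,0,0,0,15],[0,0,0.2,0,0,0,15],[0,0,0.2,0,0,0,15],[0,0,0.2,0,0,0,15]]'
```

```text
t: 28.35
ee_pos: [0.5037, 0.1526, 0.0255]
ee_rot: [-0.0, 1.0, -0.001, 0.001]
wrist_force: [0.1, -0.5, -0.1]
width: 0.0226
gripper_force: 8.0
t: 28.68
ee_pos: [0.5029, 0.1528, 0.0227]
ee_rot: [-0.0, 1.0, -0.0, 0.0]
wrist_force: [-0.0, 0.6, -0.0]
width: 0.0225
gripper_force: 8.0
```

```bash
python3 -m crank '[[0,0,0.1,0,0,0,15],[0,0,0.1,0,0,0,15],[0,0,0.1,0,0,0,15]]'; python3 -m crank '[[0,0,0.1,0,0,0,15],[0,0,0.1,0,0,0,15],[0,0,0.1,0,0,0,15]]'
```

```text
t: 28.93
ee_pos: [0.5027, 0.1527, 0.0214]
ee_rot: [0.0, 1.0, -0.0, -0.0]
wrist_force: [0.9, 0.6, -0.4]
width: 0.0225
gripper_force: 8.0
t: 29.18
ee_pos: [0.503, 0.1527, 0.0207]
ee_rot: [0.0, 1.0, -0.0, 0.0]
wrist_force: [-0.4, -0.2, 3.3]
width: 0.0224
gripper_force: 8.0
```

Contact. I'll release, rise, and move aside to check everything.

```bash
python3 -m crank '[[0,0,0,0,0,0,60],[0,0,0,0,0,0,60],[0,0,0,0,0,0,60],[0,0,0,0,0,0,60],[0,0,0,0,0,0,60],[0,0,-2,0,0,0,60],[0,0,-5,0,0,0,60],[0,0,-9,0,0,0,60],[0,0,-13,0,0,0,60],[0,0,-16,0,0,0,60]]'; python3 -m crank '[[-6,16,-8,0,0,0,60],[-6,16,-8,0,0,0,60],[-6,16,-8,0,0,0,60],[-6,16,-8,0,0,0,60],[-6,16,-8,0,0,0,60],[-6,16,-8,0,0,0,60],[-6,16,-8,0,0,0,60],[-6,16,-8,0,0,0,60]]'; python3 - <<'E'
from rig import manip
from h import *
a=manip.grab_frame("top")["pixels"][190:320,150:500]; b=manip.grab_frame("scene")["pixels"][180:410,180:520]
cv2.imwrite("pics/fin.png",np.vstack([cv2.resize(a,(700,260),interpolation=2),cv2.resize(b,(700,330),interpolation=2)])[:,:,::-1])
E
```

```text
t: 30.02
ee_pos: [0.5033, 0.153, 0.1834]
ee_rot: [-0.0, 1.0, -0.0, 0.001]
wrist_force: [0.3, 0.7, 0.8]
width: 0.0527
gripper_force: 0.0
t: 30.68
ee_pos: [0.4428, -0.0064, 0.2602]
ee_rot: [-0.0, 1.0, 0.0, -0.0]
wrist_force: [0.2, 1.2, 0.3]
width: 0.0524
gripper_force: 0.0
```

View pics/fin.png

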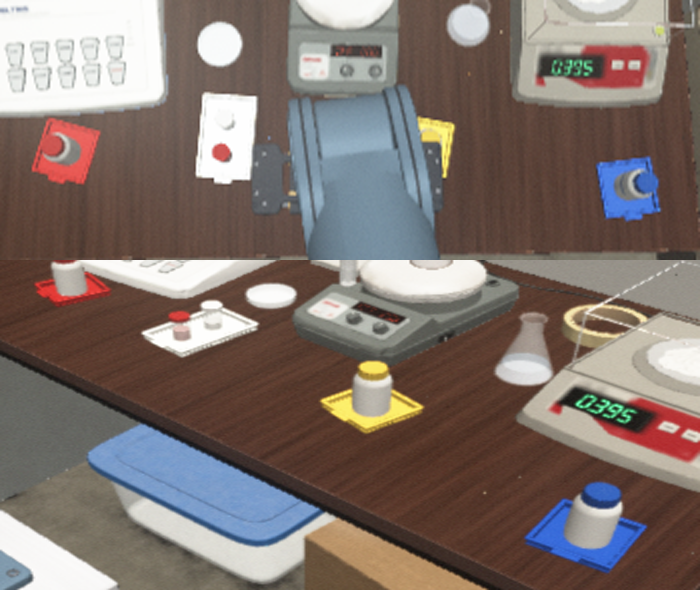

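All five stand upright in the right trays, the flask has not been moved, and the arm is clear. Before handing in I'll let the arm settle.

```bash
python3 -m crank '[[0,0,0,0,0,0,60],[0,0,0,0,0,0,60],[0,0,0,0,0,0,60],[0,0,0,0,0,0,60],[0,0,0,0,0,0,60]]'; python3 -c "
from rig import manip
print(manip.sign_off())"
```

```text
t: 31.2
ee_pos: [0.4427, -0.0071, 0.2603]
ee_rot: [-0.0, 1.0, -0.0, -0.0]
wrist_force: [0.6, 0.5, 0.0]
width: 0.053
gripper_force: 0.0
the job is handed in; nothing more can be done
None
```

The job is handed in at about 31 s: in the last camera check the three bottles stood upright in their matching trays and both vials in the white tray, with the flask untouched; sign-off gave no verdict.

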